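Make up two polishing job trays

ROBOT

A 7-joint arm with a two-finger parallel gripper is mounted at the origin on the work surface. World frame = base frame: x ahead of the robot, y to its left, z up, the work surface at z = 0. Lengths are in m, angles in rad, forces in N, time in s.
With the tool pointing down it reaches from about 0.425 to 0.825 m from the base axis. Payload 3.6 kg.
Tool frame: the origin (TCP) lies midway between the tips of the shut fingers; the grasp point (between the pads) lies 19 mm behind it; z points along the fingers, y is the line along which they close (so a half turn about z gives the same grasp; the last joint's range is limited). The gripper opens to 93 mm and grips with 3 to 60 N. Pads are 15 mm wide; open, the fingers measure 128 mm over their backs; the gripper's body (75 mm by 188 mm) begins 65 mm behind the grasp point.
Start: joints at [-1.19, 0.615, -0.013, 1.423, 0.008, 1.103, -0.04], TCP at [0.258, 0.597, 0.219] pointing down, gripper open.
Joint ranges: [-3.12, 3.12], [-0.3, 2.06], [-1.34, 1.32], [0.26, 2.42], [-1.36, 4.5], [0.01, 1.98], [-2.84, 2.84]. Speed limits (rad/s): [2.79, 2.79, 3.14, 3.14, 3.14, 3.14, 3.14].

INTERFACE

Orientations are given as a unit quaternion [x, y, z, w].
In Python, from plant import read_state, capture, camera_params, hand_in gives the robot as it stands.
- The arm moves only by the tool jog_arm, never from a script. Its argument "plan" is a list of rows, each a list of 7 numbers: the shift along the world's x, y, z in m, then the turn, a rotation vector about the world's x, y, z in degrees, then the closure, from -1 (fully open) to 1 (shut). In form: [[x, y, z, wx, wy, wz, grip], ...]. A call has exactly 10 rows; each row shifts and turns the commanded pose from where the row before left it; what a row does not reach is not made up. A row lasts 1/10 s, in which the tool goes at most 50 mm and 8.59 degrees, less where a joint would pass 70% of its speed; a pose out of reach is approached as far as the arm can. A call is refused whole if a number of a shift passes 0.05 or a number of a turn 8.59, either way. A call with a gripper value outside its range is refused whole. The fingers move at their own pace and stop on an object; "force" is the grip in N (left out, the last holds). Time passes only in rows, so rows that do not move let the fingers close, or fill a call up. It gives the time, the measured TCP pose, the force, the opening and the grip force at its end, in the units of the state.
- read_state(): the state, without advancing time (a new reading comes with each control period).
- capture(name): name is "side" or "top" or "wrist"; returns the picture (400x640x3 uint8, blue, green, red); there is no depth.
- camera_params(name): a dict with "fovy" (degrees; the focal length in pixels is half the picture's height over the tangent of half this angle, whatever the lens; pixels are square), "cx", "cy" (the principal point, pixels), "k1" (the pictures are not rectified: a ray, as slopes to the right and down, at radius r is drawn at 1 + k1 r^2 times it, then the intrinsics apply), "R" (3x3) and "t" (3): a world point X has camera coordinates R X + t; the wrist camera has in their place "T_tool_cam" (4x4, takes a point from camera to tool coordinates, whose origin is the TCP and whose axes are the flange's). Camera axes: x right, y down, z forward; pixel columns grow to the right and rows downward; lengths in m; the calibration is good to about 2 mm. A picture is of the moment at which its call begins: read the wrist's pose just before it. camera_params takes no time and is no camera call.
- hand_in(): hands the job in; it is judged then, once.
The state is a dict: "clock": time; "qpos": joint angles; "joint_vel": joint speeds; "joint_torque": joint torques, N m; "tcp_pos": TCP position; "tool_rot": TCP orientation; "wrist_force": force on the tool from outside, world axes, zero at the start; "torque": the same for the moment, N m; "opening": opening from 0.0 (shut) to 1.0 (fully open); "gripper_force": force on a finger pad.
Only numpy, scipy, OpenCV 4.12 (cv2) and the standard library are available. Lean on these libraries where they do the work, as an engineer would, in place of code of your own. Each camera call takes 0.05 s, during which the arm holds its last target. There are 200 camera calls.

TASK

Make up the trays for the next two polishing jobs from the stock in the middle of the bench: the copper pot lid, the white felt wheel and the red-brown compound bar go in the orange tray, and the steel pot lid and the teal-faced abrasive wheel go in the blue tray. Set each thing down flat, centred on its painted place (lid on the white disc, wheel on the black disc, bar lengthwise on the black rectangle), without dropping it. Leave the yellow wheel and the green bar where they lie.

Things in the scene. Friction and masses are not known exactly. Their poses are not given: they have to be found in the camera images.
- orange_tray: fixed shallow orange tray, 190 mm (its x) by 200 mm (its y); floor 4 mm thick, rim 4 mm thick and 12 mm high. Origin: centre of its underside, z up. Places painted on the floor: a white disc of 84 mm diameter for a lid, centred at x -45, y -46 mm in the tray's frame; a black disc of 68 mm diameter for a wheel, at x -45, y +50 mm; and a black rectangle for a bar, 40 mm in x by 84 mm in y, centred at x +45, y 0 mm, so that a bar lies lengthwise along the tray's y axis.
- blue_tray: fixed shallow blue tray, 190 mm (its x) by 200 mm (its y); floor 4 mm thick, rim 4 mm thick and 12 mm high. Origin: centre of its underside, z up. Places painted on the floor: a white disc of 84 mm diameter for a lid, centred at x -45, y -46 mm in the tray's frame; a black disc of 68 mm diameter for a wheel, at x -45, y +50 mm. It has no place for a bar.
- copper_lid: Copper pot lid: loose, 70 mm diameter, 4 mm thick at the rim, doming to 15 mm, with an upright black cylindrical knob 22 mm in diameter from 15 to 50 mm above its underside (pick it up by the knob); about 130 g. Origin: centre of the underside, z up along the knob.
- steel_lid: Bright steel pot lid: loose, 70 mm diameter, 4 mm thick at the rim, doming to 15 mm, with an upright black cylindrical knob 22 mm in diameter from 15 to 50 mm above its underside (pick it up by the knob); about 130 g. Origin: centre of the underside, z up along the knob.
- felt_wheel: White felt polishing wheel: loose, 56 mm diameter, 16 mm thick, lying flat, with a bare steel hub 18 mm in diameter standing up from its centre to 54 mm above its underside (pick it up by the hub); about 120 g. Origin: centre of the underside, z up along the hub.
- abrasive_wheel: Abrasive wheel with a black rim and a teal-green top face: loose, 56 mm diameter, 16 mm thick, lying flat, with a bare steel hub 18 mm in diameter standing up from its centre to 54 mm above its underside (pick it up by the hub); about 120 g. Origin: centre of the underside, z up along the hub.
- cotton_wheel: Yellow cotton polishing wheel, a spare that stays in the stock: loose, 56 mm diameter, 16 mm thick, lying flat, with a bare steel hub 18 mm in diameter standing up from its centre to 54 mm above its underside (pick it up by the hub); about 120 g. Origin: centre of the underside, z up along the hub.
- brown_bar: Dark red-brown bar of polishing compound: loose, a block 70 mm (its x) by 26 mm (its y) by 28 mm high, lying flat; about 120 g. Origin: centre of the underside, z up.
- green_bar: Green bar of polishing compound, a spare that stays in the stock: loose, a block 70 mm (its x) by 26 mm (its y) by 28 mm high, lying flat; about 120 g. Origin: centre of the underside, z up.

How it is judged:
At the end, for the whole second after the job is handed in: Each kit item lies flat (0.1 rad) on its tray's floor (within 4 mm), centred within 12 mm in tray x and y on its painted place, the bar within 0.26 rad of the tray's y axis; all released and at rest. The yellow wheel and the green bar are within 30 mm of where they started (x of copper_lid in the frame of orange_tray between -0.057 and -0.033 m and y of copper_lid in the frame of orange_tray between -0.058 and -0.034 m and z of copper_lid in the frame of orange_tray between 0 and 0.008 m and angle between each of copper_lid, felt_wheel, brown_bar, steel_lid, abrasive_wheel's own z axis and vertical below 0.1 rad and linear speed of each of copper_lid, felt_wheel, brown_bar, steel_lid, abrasive_wheel below 0.02 m/s and angular speed of each of copper_lid, felt_wheel, brown_bar, steel_lid, abrasive_wheel below 0.2 rad/s and contact force between each of copper_lid, felt_wheel, brown_bar, steel_lid, abrasive_wheel and the fingers below 0.05 N and x of felt_wheel in the frame of orange_tray between -0.057 and -0.033 m and y of felt_wheel in the frame of orange_tray between 0.038 and 0.062 m and z of felt_wheel in the frame of orange_tray between 0 and 0.008 m and x of brown_bar in the frame of orange_tray between 0.033 and 0.057 m and y of brown_bar in the frame of orange_tray between -0.012 and 0.012 m and z of brown_bar in the frame of orange_tray between 0 and 0.008 m and angle between the x axis of brown_bar and the y axis of orange_tray, either way round below 0.26 rad and x of steel_lid in the frame of blue_tray between -0.057 and -0.033 m and y of steel_lid in the frame of blue_tray between -0.058 and -0.034 m and z of steel_lid in the frame of blue_tray between 0 and 0.008 m and x of abrasive_wheel in the frame of blue_tray between -0.057 and -0.033 m and y of abrasive_wheel in the frame of blue_tray between 0.038 and 0.062 m and z of abrasive_wheel in the frame of blue_tray between 0 and 0.008 m and distance of each of cotton_wheel, green_bar from where it was at the start of the episode below 0.03 m); the robot touches nothing.
It fails at once if A thing for the trays is let go (touched by no finger) with its underside more than 25 mm above the bench ((height (world z) of copper_lid above 0.025 m and contact force between copper_lid and the fingers below 0.05 N) or (height (world z) of felt_wheel above 0.025 m and contact force between felt_wheel and the fingers below 0.05 N) or (height (world z) of brown_bar above 0.025 m and contact force between brown_bar and the fingers below 0.05 N) or (height (world z) of steel_lid above 0.025 m and contact force between steel_lid and the fingers below 0.05 N) or (height (world z) of abrasive_wheel above 0.025 m and contact force between abrasive_wheel and the fingers below 0.05 N)).
It fails at once if The yellow wheel or the green bar is moved more than 30 mm (distance of any of cotton_wheel, green_bar from where it was at the start of the episode above 0.03 m).
It also fails if it takes over 118 s, if anything falls off the work surface, if the arm or the gripper's body presses on something with over 40 N, if the wrist force passes 120 N, or if a joint passes its speed limit or range.

## Working session

There is one attempt and no reset: what is moved stays moved. The work goes in short steps, Python scripts to look and compute and a tool call to move; the robot and the scene stay as the last step left them, time stands still between calls to the robot, and variables do not carry over. Pictures are saved under pics/ and viewed, at most 14 in all, crops included, and the job is handed in when it is done.

Besides the shell and the picture viewer there is one more tool, called after ">>>" as name(argument=value, ...) on one line, values as JSON. jog_arm: Moves the arm, as the interface text tells. Its arguments: {"type":"object","properties":{"plan":{"type":"array","items":{"type":"array","items":{"type":"number"}}},"force":{"type":"number"}},"required":["plan"]}

```bash
ls; mkdir -p pics
python3 - <<'E'
from plant import *
import cv2
print(read_state())
for n in("top","side"):
    cv2.imwrite(f"pics/{n}0.png",capture(n)); print(camera_params(n))
print(camera_params("wrist"))
E
```

```text
pics
{'clock': 0.0, 'qpos': array([-1.18949581,  0.61593288, -0.01261503,  1.42490001,  0.00811153,
        1.10343404, -0.04040093]), 'joint_vel': array([-5.43018117e-04,  1.78700422e-05,  1.84176981e-04, -1.45104101e-03,
       -4.59938872e-04,  5.34738591e-04,  1.61809447e-03]), 'joint_torque': array([-2.09237610e-04, -4.58940196e+01,  2.09106007e-01, -1.65740311e+01,
       -6.10861368e-02,  2.05538498e-02,  2.26567577e-04]), 'tcp_pos': array([0.25745963, 0.59595625, 0.21747199]), 'tool_rot': array([ 2.02456014e-01,  9.79290478e-01, -1.28960726e-03, -2.40987707e-04]), 'wrist_force': array([-0.45342688, -0.12480728, -0.0181592 ]), 'torque': array([ 0.0546782 , -0.00456745,  0.01412416]), 'gripper_force': 0.0, 'opening': 1.0004927595371114}
{'fovy': 51.21284047396021, 'cx': 313.6375961398879, 'cy': 202.3218992570852, 'k1': -0.11082369983996351, 'R': array([[-0.02509743, -0.99959991,  0.01304342],
       [-0.99572075,  0.02383497, -0.08928653],
       [ 0.08893992, -0.01522847, -0.99592057]]), 't': array([0.00852401, 0.54589099, 1.09005367])}
{'fovy': 50.55336043570629, 'cx': 320.9481317717208, 'cy': 195.30201455714365, 'k1': 0.0312610544911495, 'R': array([[-0.99551407, -0.09444179, -0.00569982],
       [-0.05525783,  0.62926171, -0.77522659],
       [ 0.07680046, -0.77143402, -0.63165754]]), 't': array([0.54858004, 0.06320399, 0.81942885])}
{'fovy': 66.19083591269397, 'cx': 314.0085273220802, 'cy': 202.370296435246, 'k1': -0.04841186983096659, 'T_tool_cam': array([[ 2.79402207e-04, -9.58886435e-01, -2.83789933e-01,
         7.94586645e-02],
       [ 9.99999851e-01,  4.00912062e-04, -3.70087030e-04,
         2.90231433e-04],
       [ 4.68646240e-04, -2.83789787e-01,  9.58886405e-01,
        -1.65318755e-01],
       [ 0.00000000e+00,  0.00000000e+00,  0.00000000e+00,
         1.00000000e+00]])}
```

View pics/top0.png

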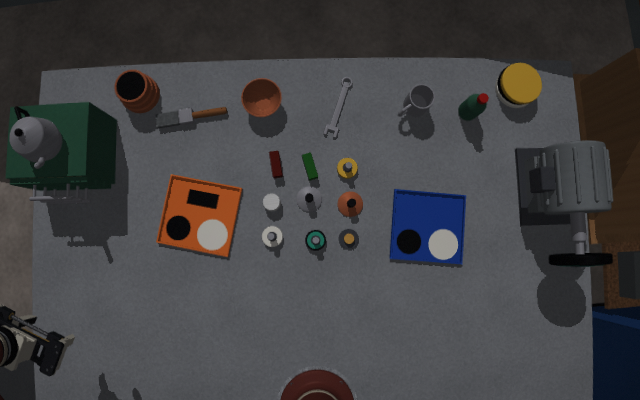

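View pics/side0.png

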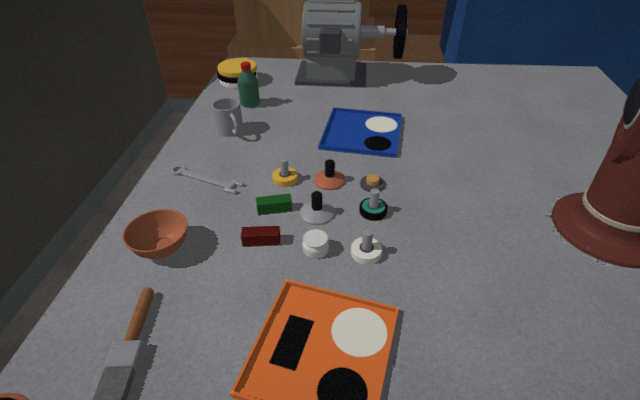

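The top view (640x400) shows the stock: brown bar (276,164), green bar (310,166), yellow wheel (347,168), steel lid (310,198), copper lid (350,203), felt wheel (272,238) and teal wheel (316,240). The two extras are a white tub (272,202) and a small dark tin (349,239). The orange tray is on the left, with its white disc at (212,235), and the blue one is on the right, with its white disc at (443,244).

```bash
cat > h.py <<'E'
import numpy as np, cv2
from plant import *
from scipy.spatial.transform import Rotation as Ro
H,W=400,640
def cam(n,st=None):
    c=camera_params(n); f=H/2/np.tan(np.radians(c["fovy"])/2)
    K=np.array([[f,0,c["cx"]],[0,f,c["cy"]],[0,0,1.]]); d=np.array([c["k1"],0,0,0.])
    if n=="wrist":
        T=np.eye(4);T[:3,:3]=Ro.from_quat(st["tool_rot"]).as_matrix();T[:3,3]=st["tcp_pos"]
        M=np.linalg.inv(T@c["T_tool_cam"]);return K,d,M[:3,:3],M[:3,3]
    return K,d,np.array(c["R"]),np.array(c["t"])
def back(px,z,C):
    K,d,R,t=C
    u=cv2.undistortPoints(np.float64(px).reshape(-1,1,2),K,d)[:,0]
    r=np.c_[u,np.ones(len(u))]@R; o=-R.T@t
    return o+r*((z-o[2])/r[:,2])[:,None]
def proj(X,C):
    K,d,R,t=C
    return cv2.projectPoints(np.float64(X).reshape(-1,1,3),cv2.Rodrigues(R)[0],t,K,d)[0][:,0]
def circ(p,r,z): a=np.linspace(0,2*np.pi,40);return np.c_[p[0]+r*np.cos(a),p[1]+r*np.sin(a),0*a+z]
E
cat > m.py <<'E'
from h import *
im=cv2.imread("pics/top0.png");C=cam("top");hsv=cv2.cvtColor(im,cv2.COLOR_BGR2HSV)
def comp(mask,seed,box):
    m=np.zeros_like(mask);x0,y0,x1,y1=box;m[y0:y1,x0:x1]=mask[y0:y1,x0:x1]
    n,l,s,c=cv2.connectedComponentsWithStats(m.astype(np.uint8));return c[l[seed[1],seed[0]]],s[l[seed[1],seed[0]],4],l==l[seed[1],seed[0]]
g=im.max(2)
for n,m,s,b in [("oW",im.min(2)>110,(212,235),(160,180,242,256)),("oB",g<60,(178,228),(164,212,195,245)),("oR",g<60,(203,199),(184,186,224,212)),("bW",im.min(2)>110,(443,244),(395,195,462,262)),("bB",g<45,(409,242),(394,226,424,256))]:
    c,a,_=comp(m,s,b);print(n,c,a,back(c,.004,C)[0][:2].round(4))
for n,s in[("red",(276,164)),("green",(310,166))]:
    print(n,hsv[s[1],s[0]],im[s[1],s[0]])
cv2.imwrite("pics/c0.png",cv2.resize(im[145:255,250:370],None,fx=6,fy=5.4,interpolation=cv2.INTER_CUBIC)[:594])
E
python3 m.py
```

```text
oW [212.01936376 234.35961272] 723 [0.4671 0.2726]
oB [177.94222222 227.46      ] 450 [0.4878 0.3665]
oR [202.4368932  198.58252427] 412 [0.5653 0.2985]
bW [442.78       243.95571429] 700 [ 0.4248 -0.3559]
bB [408.50436681 241.23799127] 458 [ 0.4352 -0.2608]
red [  1 197  57] [13 15 57]
green [ 60 160  62] [23 62 23]
```

View pics/c0.png

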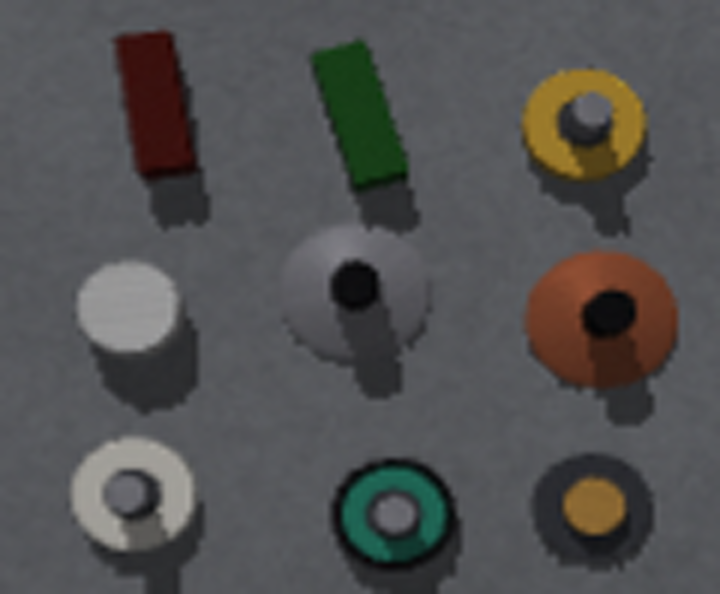

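```bash
cat > m2.py <<'E'
from h import *
C=cam("top");S=cam("side")
o=lambda p:((np.float64(p)+.5)/[6,5.4]-.5+[250,145])
for n,a,za,b,zb in [("steel",(354,285),.05,(356,292),.004),("copper",(610,312),.05,(601,320),.004),("felt",(130,494),.054,(133,493),.016),("abr",(395,515),.054,(395,513),.016),("cotton",(592,108),.054,(584,123),.016)]:
    A=back(o(a),za,C)[0];B=back(o(b),zb,C)[0];print(n,A[:2].round(4),B[:2].round(4),"side px top",proj(A,S)[0].round(1))
q=back(o([(118,38),(169,33),(195,168),(138,173)]),.028,C);print(q.round(4),q.mean(0),np.degrees(np.arctan2(*((q[0]+q[1]-q[2]-q[3])[[1,0]]))))
E
python3 m2.py
```

```text
steel [0.5569 0.0084] [0.558  0.0074] side px top [317.4 194.8]
copper [ 0.5412 -0.1028] [ 0.5412 -0.1034] side px top [329.9 162.6]
felt [0.4584 0.1072] [0.4593 0.1092] side px top [367.9 231.8]
abr [ 0.4457 -0.0066] [ 0.4466 -0.0072] side px top [375.  191.5]
cotton [ 0.6406 -0.0978] [ 0.6399 -0.0978] side px top [283.6 160.1]
[[0.6856 0.1114 0.028 ]
 [0.6876 0.0884 0.028 ]
 [0.6192 0.0779 0.028 ]
 [0.6173 0.1033 0.028 ]] [0.65240238 0.09524029 0.028     ] 7.72708628304127
```

>>> jog_arm(plan=[[0.018,-0.044,0,0,0,0,0],[0.018,-0.044,0,0,0,0,0],[0.018,-0.044,0,0,0,0,0],[0.018,-0.044,0,0,0,0,0],[0.018,-0.044,0,0,0,0,0],[0.018,-0.044,0,0,0,0,0],[0.018,-0.044,0,0,0,0,0],[0.018,-0.044,0,0,0,0,0],[0.018,-0.044,0,0,0,0,0],[0.018,-0.044,0,0,0,0,0]], force=25)

```text
clock: 1.1
tcp_pos: [0.4379, 0.1548, 0.2185]
tool_rot: [0.202, 0.979, -0.0, -0.0]
wrist_force: [0.0, 1.4, -0.3]
opening: 0.5
gripper_force: 0.0
```

>>> jog_arm(plan=[[0.011,-0.023,-0.02,0,0,0,0],[0.01,-0.023,-0.03,0,0,0,0],[0,0,-0.03,0,0,0,0],[0,0,-0.02,0,0,0,0],[0,0,0,0,0,0,0],[0,0,0,0,0,0,0],[0,0,0,0,0,0,0],[0,0,0,0,0,0,0],[0,0,0,0,0,0,0],[0,0,0,0,0,0,0]])

```text
clock: 2.1
tcp_pos: [0.459, 0.1108, 0.1192]
tool_rot: [0.202, 0.979, 0.0, 0.0]
wrist_force: [-0.8, 1.2, -0.6]
opening: 0.503
gripper_force: 0.0
```

```bash
cat > w.py <<'E'
import sys
from h import *
st=read_state();im=capture("wrist");C=cam("wrist",st);print(st["tcp_pos"].round(4),st["clock"])
for x,y,r,z in [(.459,.108,.009,.054),(.459,.108,.028,.016),(.446,-.007,.009,.054),(.446,-.007,.028,.016),(.557,.008,.011,.05),(.557,.008,.035,.004),(st["tcp_pos"][0],st["tcp_pos"][1],.003,.054)]:
    cv2.polylines(im,[proj(circ((x,y),r,z),C).astype(np.int32)],1,(0,255,255),1)
cv2.imwrite(sys.argv[1],im)
E
python3 w.py pics/w1.png
```

```text
[0.459  0.1108 0.1192] 2.1
```

View pics/w1.png

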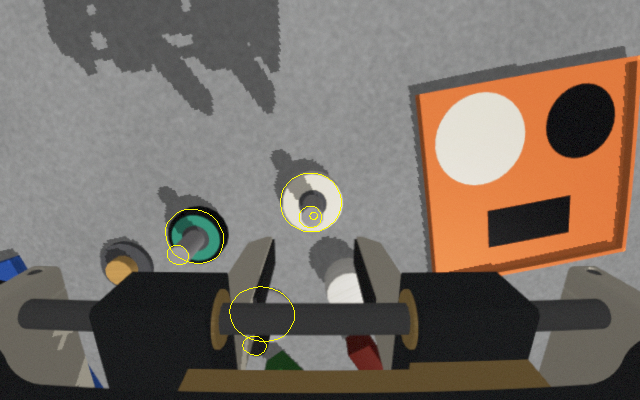

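The overlay sits on the felt wheel, with its hub at (312,216), so the estimates hold.

>>> jog_arm(plan=[[0,-0.003,-0.025,0,0,0,0],[0,0,-0.03,0,0,0,0],[0,0,-0.025,0,0,0,0],[0,0,-0.018,0,0,0,0],[0,0,0,0,0,0,0],[0,0,0,0,0,0,1],[0,0,0,0,0,0,1],[0,0,0,0,0,0,1],[0,0,0,0,0,0,1],[0,0,0,0,0,0,1]])

```text
clock: 3.15
tcp_pos: [0.4594, 0.108, 0.0214]
tool_rot: [0.202, 0.979, 0.0, 0.001]
wrist_force: [0.4, 0.8, 4.4]
opening: 0.185
gripper_force: 25.0
```

>>> jog_arm(plan=[[0,0,0.02,0,0,0,1],[0,0,0.04,0,0,0,1],[0.005,0.038,0,0,0,0,1],[0.005,0.044,0,0,0,0,1],[0.005,0.044,0,0,0,0,1],[0.005,0.044,0,0,0,0,1],[0.005,0.044,0,0,0,0,1],[0.004,0.0445,0,0,0,0,1],[0,0,0,0,0,0,1],[0,0,0,0,0,0,1]])

```text
clock: 4.15
tcp_pos: [0.4866, 0.3671, 0.08]
tool_rot: [0.201, 0.98, -0.001, -0.001]
wrist_force: [0.1, -1.2, -1.4]
opening: 0.188
gripper_force: 25.0
```

>>> jog_arm(plan=[[0.001,-0.0005,-0.02,0,0,0,1],[0,0,-0.015,0,0,0,1],[0,0,-0.01,0,0,0,1],[0,0,-0.006,0,0,0,1],[0,0,-0.003,0,0,0,1],[0,0,-0.0005,0,0,0,1],[0,0,0,0,0,0,1],[0,0,0,0,0,0,1],[0,0,0,0,0,0,1],[0,0,0,0,0,0,1]])

```text
clock: 5.15
tcp_pos: [0.4888, 0.3658, 0.0265]
tool_rot: [0.202, 0.979, 0.0, 0.0]
wrist_force: [-0.5, -0.2, -0.5]
opening: 0.189
gripper_force: 25.0
```

>>> jog_arm(plan=[[0,0,-0.001,0,0,0,1],[0,0,0,0,0,0,1],[0,0,0,0,0,0,0],[0,0,0,0,0,0,0],[0,0,0,0,0,0,0],[0,0,0.01,0,0,0,0],[0,0,0.03,0,0,0,0],[0,0,0.03,0,0,0,0],[0,0,0.02,0,0,0,0],[0.005,-0.044,0,0,0,0,0]])

```text
clock: 6.15
tcp_pos: [0.4938, 0.3309, 0.1192]
tool_rot: [0.197, 0.98, 0.006, 0.002]
wrist_force: [-0.2, 0.3, -0.2]
opening: 0.501
gripper_force: 0.0
```

>>> jog_arm(plan=[[0.005,-0.044,0,0,0,0,0],[0.005,-0.044,0,0,0,0,0],[0.005,-0.044,0,0,0,0,0],[0.005,-0.044,0,0,0,0,0],[0.005,-0.044,0,0,0,0,0],[0.005,-0.044,0,0,0,0,0],[0.005,-0.044,0,0,0,0,0],[0.005,-0.044,0,0,0,0,0],[0.005,-0.044,0,0,0,0,0],[0.003,-0.029,0,0,0,0,0]])

```text
clock: 7.15
tcp_pos: [0.5419, -0.1079, 0.1161]
tool_rot: [0.205, 0.979, -0.001, 0.001]
wrist_force: [0.3, 0.7, 0.3]
opening: 0.503
gripper_force: 0.0
```

>>> jog_arm(plan=[[0,0,-0.02,0,0,0,0],[0,0,-0.03,0,0,0,0],[0,0,-0.025,0,0,0,0],[0,0,-0.015,0,0,0,0],[0,0,-0.0055,0,0,0,0],[0,0,0,0,0,0,1],[0,0,0,0,0,0,1],[0,0,0,0,0,0,1],[0,0,0,0,0,0,1],[0,0,0,0,0,0,1]])

```text
clock: 8.15
tcp_pos: [0.5425, -0.1035, 0.0207]
tool_rot: [0.202, 0.979, -0.0, 0.001]
wrist_force: [-0.9, -0.6, 4.6]
opening: 0.235
gripper_force: 25.0
```

>>> jog_arm(plan=[[0,0,0.02,0,0,0,1],[0,0,0.04,0,0,0,1],[0,0,0.04,0,0,0,1],[-0.008,0.036,0,0,0,0,1],[-0.008,0.044,0,0,0,0,1],[-0.008,0.044,0,0,0,0,1],[-0.008,0.044,0,0,0,0,1],[-0.008,0.044,0,0,0,0,1],[-0.008,0.044,0,0,0,0,1],[-0.008,0.044,0,0,0,0,1]])

```text
clock: 9.15
tcp_pos: [0.4849, 0.1984, 0.1197]
tool_rot: [0.202, 0.979, -0.0, -0.0]
wrist_force: [1.8, 0.7, -1.5]
opening: 0.231
gripper_force: 25.0
```

>>> jog_arm(plan=[[-0.009,0.043,0,0,0,0,1],[-0.01,0.033,0,0,0,0,1],[0,0,-0.025,0,0,0,1],[0,0,-0.025,0,0,0,1],[0,0,-0.02,0,0,0,1],[0,0,-0.01,0,0,0,1],[0,0,0,0,0,0,1],[0,0,0,0,0,0,1],[0,0,0,0,0,0,1],[0,0,0,0,0,0,1]])

```text
clock: 10.15
tcp_pos: [0.4674, 0.273, 0.0407]
tool_rot: [0.203, 0.979, 0.001, 0.001]
wrist_force: [0.8, -0.3, -0.8]
opening: 0.23
gripper_force: 25.0
```

>>> jog_arm(plan=[[0,0,-0.008,0,0,0,1],[0,0,-0.005,0,0,0,1],[0,0,-0.002,0,0,0,1],[0,0,-0.001,0,0,0,1],[0,0,0,0,0,0,1],[0,0,0,0,0,0,1],[0,0,0,0,0,0,0],[0,0,0,0,0,0,0],[0,0,0,0,0,0,0],[0,0,0.01,0,0,0,0]])

```text
clock: 11.15
tcp_pos: [0.4658, 0.2722, 0.0327]
tool_rot: [0.202, 0.979, -0.001, -0.001]
wrist_force: [0.2, 0.4, 0.8]
opening: 0.485
gripper_force: 0.0
```

>>> jog_arm(plan=[[0,0,0.04,0,0,0,0],[0,0,0.045,0,0,0,0],[0.015,-0.044,0,0,0,0,0],[0.015,-0.044,0,0,0,0,0],[0.015,-0.044,0,0,0,0,0],[0.015,-0.044,0,0,0,0,0],[0.015,-0.044,0,0,0,0,0],[0.015,-0.044,0,0,0,0,0],[0,0,0,0,0,0,0],[0,0,0,0,0,0,0]])

```text
clock: 12.15
tcp_pos: [0.5569, 0.007, 0.119]
tool_rot: [0.204, 0.979, -0.0, 0.0]
wrist_force: [-0.2, -0.3, 0.7]
opening: 0.498
gripper_force: 0.0
```

Down and grip the steel lid (TCP z 0.119 → 0.0205).

>>> jog_arm(plan=[[0.0005,0.001,-0.02,0,0,0,0],[0,0,-0.03,0,0,0,0],[0,0,-0.025,0,0,0,0],[0,0,-0.018,0,0,0,0],[0,0,-0.0055,0,0,0,0],[0,0,0,0,0,0,1],[0,0,0,0,0,0,1],[0,0,0,0,0,0,1],[0,0,0,0,0,0,1],[0,0,0,0,0,0,1]])

```text
clock: 13.15
tcp_pos: [0.5579, 0.0096, 0.0212]
tool_rot: [0.202, 0.979, 0.0, 0.001]
wrist_force: [-1.1, 1.3, 5.0]
opening: 0.23
gripper_force: 25.0
```

>>> jog_arm(plan=[[0,0,0.02,0,0,0,1],[0,0,0.04,0,0,0,1],[0,0,0.04,0,0,0,1],[-0.014,-0.038,0,0,0,0,1],[-0.015,-0.041,0,0,0,0,1],[-0.015,-0.041,0,0,0,0,1],[-0.015,-0.041,0,0,0,0,1],[-0.015,-0.041,0,0,0,0,1],[-0.015,-0.041,0,0,0,0,1],[-0.015,-0.041,0,0,0,0,1]])

```text
clock: 14.15
tcp_pos: [0.4523, -0.2758, 0.1202]
tool_rot: [0.203, 0.979, 0.0, 0.0]
wrist_force: [0.7, -1.4, -1.1]
opening: 0.229
gripper_force: 25.0
```

>>> jog_arm(plan=[[-0.015,-0.041,0,0,0,0,1],[-0.014,-0.04,0,0,0,0,1],[0,0,-0.025,0,0,0,1],[0,0,-0.025,0,0,0,1],[0,0,-0.02,0,0,0,1],[0,0,-0.01,0,0,0,1],[0,0,0,0,0,0,1],[0,0,0,0,0,0,1],[0,0,0,0,0,0,1],[0,0,0,0,0,0,1]])

```text
clock: 15.15
tcp_pos: [0.4249, -0.3557, 0.0412]
tool_rot: [0.202, 0.979, -0.0, 0.001]
wrist_force: [-0.6, 0.1, -1.7]
opening: 0.229
gripper_force: 25.0
```

>>> jog_arm(plan=[[0,0,-0.008,0,0,0,1],[0,0,-0.005,0,0,0,1],[0,0,-0.002,0,0,0,1],[0,0,-0.001,0,0,0,1],[0,0,0,0,0,0,1],[0,0,0,0,0,0,1],[0,0,0,0,0,0,0],[0,0,0,0,0,0,0],[0,0,0,0,0,0,0],[0,0,0.01,0,0,0,0]])

```text
clock: 16.15
tcp_pos: [0.4234, -0.3546, 0.0331]
tool_rot: [0.202, 0.979, 0.001, -0.001]
wrist_force: [0.6, 0.8, -0.1]
opening: 0.491
gripper_force: 0.0
```

>>> jog_arm(plan=[[0,0,0.04,0,0,0,0],[0,0,0.045,0,0,0,0],[0.003,0.043,0,0,0,0,0],[0.003,0.044,0,0,0,0,0],[0.003,0.044,0,0,0,0,0],[0.003,0.044,0,0,0,0,0],[0.003,0.044,0,0,0,0,0],[0.003,0.044,0,0,0,0,0],[0.003,0.044,0,0,0,0,0],[0,0.042,0,0,0,0,0]])

```text
clock: 17.15
tcp_pos: [0.4458, -0.0043, 0.1198]
tool_rot: [0.202, 0.979, 0.0, 0.001]
wrist_force: [0.9, -0.6, -0.8]
opening: 0.501
gripper_force: 0.0
```

>>> jog_arm(plan=[[0,0,0,0,0,0,0],[0,0,-0.02,0,0,0,0],[0,0,-0.02,0,0,0,0],[0,0,0,0,0,0,0],[0,0,0,0,0,0,0],[0,0,0,0,0,0,0],[0,0,0,0,0,0,0],[0,0,0,0,0,0,0],[0,0,0,0,0,0,0],[0,0,0,0,0,0,0]])

```text
clock: 18.15
tcp_pos: [0.4454, -0.0063, 0.0794]
tool_rot: [0.202, 0.979, 0.0, 0.0]
wrist_force: [0.2, 0.1, -0.9]
opening: 0.505
gripper_force: 0.0
```

>>> jog_arm(plan=[[0.001,-0.0005,-0.02,0,0,0,0],[0,0,-0.02,0,0,0,0],[0,0,-0.013,0,0,0,0],[0,0,-0.005,0,0,0,0],[0,0,0,0,0,0,0],[0,0,0,0,0,0,1],[0,0,0,0,0,0,1],[0,0,0,0,0,0,1],[0,0,0,0,0,0,1],[0,0,0,0,0,0,1]])

```text
clock: 19.15
tcp_pos: [0.4465, -0.0068, 0.0215]
tool_rot: [0.202, 0.979, 0.0, 0.0]
wrist_force: [0.1, 0.3, 2.5]
opening: 0.191
gripper_force: 25.0
```

>>> jog_arm(plan=[[0,0,0.02,0,0,0,1],[0,0,0.035,0,0,0,1],[0,0,0.035,0,0,0,1],[-0.002,-0.037,0,0,0,0,1],[-0.002,-0.044,0,0,0,0,1],[-0.002,-0.044,0,0,0,0,1],[-0.002,-0.044,0,0,0,0,1],[-0.002,-0.044,0,0,0,0,1],[-0.001,-0.041,0,0,0,0,1],[0,0,0,0,0,0,1]])

```text
clock: 20.15
tcp_pos: [0.4335, -0.2687, 0.1112]
tool_rot: [0.208, 0.978, -0.003, 0.001]
wrist_force: [-0.6, 0.4, -1.0]
opening: 0.191
gripper_force: 25.0
```

>>> jog_arm(plan=[[0,0,-0.02,0,0,0,1],[0,0,-0.025,0,0,0,1],[0,0,-0.02,0,0,0,1],[0,0,-0.01,0,0,0,1],[0,0,-0.005,0,0,0,1],[0,0,0,0,0,0,1],[0,0,0,0,0,0,1],[0,0,0,0,0,0,1],[0,0,0,0,0,0,1],[0,0,0,0,0,0,1]])

```text
clock: 21.15
tcp_pos: [0.4355, -0.261, 0.0316]
tool_rot: [0.202, 0.979, -0.0, 0.0]
wrist_force: [1.5, 0.6, 0.3]
opening: 0.189
gripper_force: 25.0
```

>>> jog_arm(plan=[[0,0,-0.003,0,0,0,1],[0,0,-0.0015,0,0,0,1],[0,0,-0.001,0,0,0,1],[0,0,0,0,0,0,1],[0,0,0,0,0,0,1],[0,0,0,0,0,0,0],[0,0,0,0,0,0,0],[0,0,0,0,0,0,0],[0,0,0.01,0,0,0,0],[0,0,0.04,0,0,0,0]])

```text
clock: 22.15
tcp_pos: [0.433, -0.2594, 0.0738]
tool_rot: [0.202, 0.979, 0.001, -0.004]
wrist_force: [0.6, -0.3, 1.3]
opening: 0.497
gripper_force: 0.0
```

>>> jog_arm(plan=[[0,0,0.045,0,0,0,-0.2],[0.022,0.036,0,0,0,7.8,-0.2],[0.024,0.04,0,0,0,7.8,-0.2],[0.024,0.04,0,0,0,7.8,-0.2],[0.024,0.04,0,0,0,7.8,-0.2],[0.025,0.04,0,0,0,0,-0.2],[0.025,0.04,0,0,0,0,-0.2],[0.025,0.04,0,0,0,0,-0.2],[0.025,0.04,0,0,0,0,-0.2],[0.023,0.04,0,0,0,0,-0.2]])

```text
clock: 23.15
tcp_pos: [0.6532, 0.0968, 0.1216]
tool_rot: [-0.068, 0.998, -0.0, 0.0]
wrist_force: [-0.3, -0.4, -0.1]
opening: 0.601
gripper_force: 0.0
```

>>> jog_arm(plan=[[0,0,-0.01,0,0,0,-0.2],[0,0,0,0,0,0,-0.2],[0,0,0,0,0,0,-0.2],[0,0,0,0,0,0,-0.2],[0,0,0,0,0,0,-0.2],[0,0,0,0,0,0,-0.2],[0,0,0,0,0,0,-0.2],[0,0,0,0,0,0,-0.2],[0,0,0,0,0,0,-0.2],[0,0,0,0,0,0,-0.2]])

```text
clock: 24.15
tcp_pos: [0.6522, 0.0952, 0.1106]
tool_rot: [-0.068, 0.998, -0.0, -0.0]
wrist_force: [-0.1, 0.5, 0.1]
opening: 0.601
gripper_force: 0.0
```

>>> jog_arm(plan=[[0,0,-0.02,0,0,0,-0.2],[0,0,-0.035,0,0,0,-0.2],[0,0,-0.03,0,0,0,-0.2],[0,0,-0.015,0,0,0,-0.2],[0,0,-0.004,0,0,0,-0.2],[0,0,0,0,0,0,1],[0,0,0,0,0,0,1],[0,0,0,0,0,0,1],[0,0,0,0,0,0,1],[0,0,0,0,0,0,1]])

```text
clock: 25.15
tcp_pos: [0.6529, 0.0953, 0.0078]
tool_rot: [-0.068, 0.998, 0.0, 0.001]
wrist_force: [0.3, 0.3, 2.4]
opening: 0.282
gripper_force: 25.0
```

>>> jog_arm(plan=[[0,0,0.02,0,0,0,1],[0,0,0.04,0,0,7.7,1],[-0.014,0.033,0.01,0,0,7.7,1],[-0.018,0.042,0,0,0,7.7,1],[-0.018,0.042,0,0,0,7.7,1],[-0.018,0.042,0,0,0,7.7,1],[-0.02,0.044,0,0,0,7.7,1],[0,0,0,0,0,7.7,1],[0,0,0,0,0,7.7,1],[0,0,0,0,0,8,1]])

```text
clock: 26.15
tcp_pos: [0.5638, 0.2984, 0.0766]
tool_rot: [-0.628, 0.778, -0.0, -0.0]
wrist_force: [-0.4, -0.9, -0.8]
opening: 0.275
gripper_force: 25.0
```

>>> jog_arm(plan=[[0,0,-0.01,0,0,0,1],[0,0,-0.02,0,0,0,1],[0,0,-0.015,0,0,0,1],[0,0,-0.01,0,0,0,1],[0,0,-0.005,0,0,0,1],[0,0,0,0,0,0,1],[0,0,0,0,0,0,1],[0,0,0,0,0,0,1],[0,0,0,0,0,0,1],[0,0,0,0,0,0,1]])

```text
clock: 27.15
tcp_pos: [0.5645, 0.2983, 0.0171]
tool_rot: [-0.625, 0.78, -0.0, 0.0]
wrist_force: [0.7, -0.3, -1.1]
opening: 0.273
gripper_force: 25.0
```

>>> jog_arm(plan=[[0,0,-0.003,0,0,0,1],[0,0,-0.0015,0,0,0,1],[0,0,-0.0005,0,0,0,1],[0,0,0,0,0,0,1],[0,0,0,0,0,0,1],[0,0,0,0,0,0,0.14],[0,0,0,0,0,0,0.14],[0,0,0,0,0,0,0.14],[0,0,0.01,0,0,0,0.14],[0,0,0.04,0,0,0,0.14]])

```text
clock: 28.15
tcp_pos: [0.5615, 0.2962, 0.0585]
tool_rot: [-0.626, 0.78, 0.001, -0.005]
wrist_force: [0.2, 0.5, 1.0]
opening: 0.431
gripper_force: 0.0
```

>>> jog_arm(plan=[[0,0,0.04,0,0,0,0.14],[0,0,0.05,0,0,0,0.14],[0,0,0.05,0,0,0,0.14],[-0.02,0.044,0,0,0,0,0.14],[-0.02,0.044,0,0,0,0,0.14],[-0.02,0.044,0,0,0,0,0.14],[-0.02,0.044,0,0,0,0,0.14],[-0.02,0.044,0,0,0,0,0.14],[-0.02,0.044,0,0,0,0,0.14],[0,0,0,0,0,0,0.14]])

```text
clock: 29.15
tcp_pos: [0.435, 0.5706, 0.202]
tool_rot: [-0.631, 0.776, 0.005, -0.0]
wrist_force: [-0.7, 0.4, 0.1]
opening: 0.429
gripper_force: 0.0
```

Run:
```python
from h import *
im=capture("top");C=cam("top")
b=cv2.resize(im,None,fx=4,fy=4,interpolation=cv2.INTER_CUBIC)
def d(X): cv2.polylines(b,[((proj(X,C)+.5)*4-.5).astype(np.int32)],1,(0,255,255),1)
for p,r,z,r2,z2 in [((.467,.2726),.035,.008,.011,.054),((.488,.3665),.028,.020,.009,.058),((.4248,-.356),.035,.008,.011,.054),((.4352,-.2608),.028,.020,.009,.058)]:
    d(circ(p,r,z));d(circ(p,r2,z2))
u=np.array([.215,.976]);v=np.array([.976,-.215]);p=np.array([.565,.298])
d(np.array([[*(p+s*.035*u+t*.013*v),.032] for s,t in[(1,1),(1,-1),(-1,-1),(-1,1)]]))
o=np.hstack([b[4*170:4*262,4*153:4*248],b[4*170:4*262,4*385:4*472]])
cv2.imwrite("pics/end.png",o);print(o.shape)
cv2.imwrite("pics/endall.png",im)
```

```text
(368, 728, 3)
```

View pics/end.png

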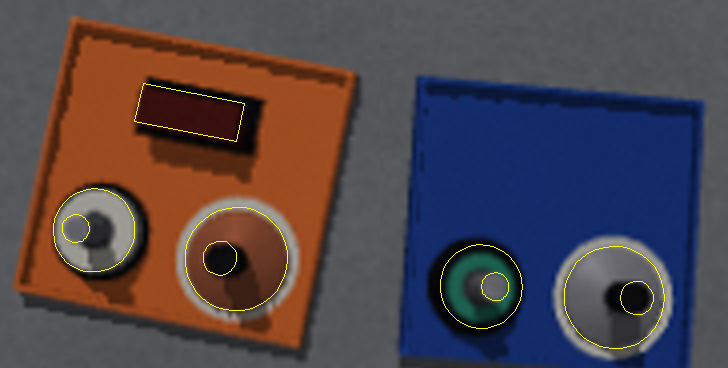

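View pics/endall.png

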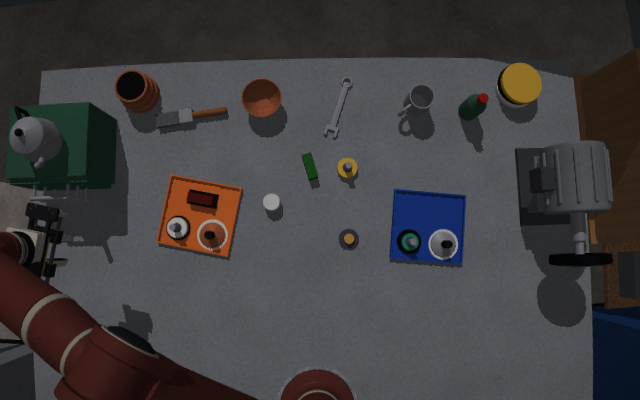

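The overlays agree with all five items: each sits centred on its place. The green bar (310,166) and the yellow wheel (347,168) haven't moved, and the arm is clear.

```bash
python3 -c "
from plant import *
print(hand_in())"
```

```text
the job is handed in; nothing more can be done
None
```

All five items are flat and centred on their painted places in the orange and blue trays, the yellow wheel and green bar haven't moved, and the job was handed in at about 29 s; the hand-in returned no verdict.

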